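Roll a pipe stub into the V-cradle and seat it against the stop

TASK

Get the pipe stub ready for tacking: push it from its side with the fingers so that it rolls along the bench, up the ramp nearest to it and into the groove of the V-cradle. Then push on its free end so that it slides along the groove until its other end is up against the stop plate, and back away from it. The pipe must be rolled and pushed only, never picked up or lifted, and the flange, the spray can and the hammer must be left where they are.

Things in the scene. Friction and masses are not known exactly. Their poses are not given: they have to be found in the camera images.
- pipe_mid (a point): Centre of the loose pipe stub: rust-brown steel, 60 mm diameter, 160 mm long, 0.5 to 0.8 kg, its ends closed by flush flat plates that can be pushed anywhere. It lies on the bench, centre 30 mm up. x is the pipe's axis; y and z turn as it rolls. Its surface is smooth and slippery (friction about 0.4).
- pipe: The same pipe stub: the body's origin lies on its surface and turns with it; use pipe_mid for its position. It starts left or right of the cradle, 150 to 220 mm from the groove, askew up to 0.15 rad, 25 to 60 mm short of its final place lengthwise. Pushed slowly from the side it rolls with little force (a few N up the ramp) and past the crest drops into the groove.
- seat (a point): Where the pipe's centre is when it lies in the groove with its end against the stop plate: 36.6 mm above the bench, 80 mm before the stop's face. Axes of the cradle: x along the groove towards the stop plate (away from the robot, turned up to 0.12 rad), y across the groove to the left, z up. In the groove the pipe needs 1 to 6 N to slide endwise.
- cradle: Bright steel V-cradle fixed to the bench; origin at bench height on the groove's centre line, 10 mm nearer the stop than seat; axes as seat. Shallow V: flanks 30 degrees from level, bottom 2 mm and crests 13 mm above the bench, crests at y = +-19 to 22 mm; outside each, a ramp falls to the bench at y = +-78 mm. All run from x = -120 to +80 mm.
- stop_face (a point): Middle of the stop plate's face, 36.6 mm above the bench, on the groove's centre line; axes as seat. The stop is an upright steel plate across the groove's far end, 70 mm wide (y), 12 mm thick, top 58 mm above the bench; its low foot and gusset reach 64 mm beyond it.
- flange: Loose steel ring flange lying flat, 84 mm across, 44 mm bore, 18 mm high, on the other side of the cradle from the pipe; origin at the centre of its underside. Not part of the job.
- spray_can: Loose white spray can standing upright, 56 mm across, 150 mm tall, beyond the cradle to the left; origin at the centre of its underside. Not part of the job.
- hammer: Loose hammer lying on the bench, about 200 mm long, beyond the cradle to the right; its x axis runs along the handle towards the head. Not part of the job.
Things that resemble listed ones, but are neither listed nor needed, are in the scene too. What is shaped like the pipe but orange, red or turquoise is not meant.

How it is judged:
By the outcome, as a careful person would: the job done as asked, in the order asked, and still so for the second after the job is handed in, with the robot touching nothing.
It also fails if it takes over 58 s, if anything falls off the work surface, if the arm or the gripper's body presses on something with over 40 N, if the wrist force passes 120 N, or if a joint passes its speed limit or range.

ROBOT

A 6-joint arm with a two-finger parallel gripper is mounted at the origin on the work surface. World frame = base frame: x ahead of the robot, y to its left, z up, the work surface at z = 0. Lengths are in m, angles in degrees, forces in N, time in s.
With the tool pointing down it reaches from about 0.35 to 0.975 m from the base axis. Payload 7.1 kg.
Tool frame: the origin (TCP) lies on the front face of the gripper's body, between the roots of the fingers; the fingertips stand 80 mm ahead of it and the grasp point (between the pads) lies 61 mm ahead of it (manip.tip_extent is the distance from the TCP to the fingertips, in m); z points along the fingers, y is the line along which they close (so a half turn about z gives the same grasp; the last joint's range is limited). The gripper opens to 88 mm and grips with 3 to 60 N. Pads are 20 mm wide; open, the fingers measure 115 mm over their backs; the gripper's body (75 mm by 178 mm) begins 61 mm behind the grasp point.
Start: joints at [70.531, 24.242, 93.386, -0, 62.372, -1.089], TCP at [0.197, 0.593, 0.303] pointing down, gripper open.
Joint ranges: [-172.04, 172.04], [-51.8, 120.97], [4.93, 147.93], [-75.15, 255.16], [6.16, 154.13], [-145.62, 145.62]. Speed limits (degrees/s): [136.94, 136.94, 172.46, 180, 180, 180].

INTERFACE

Orientations are given as a 3x3 rotation matrix whose columns are the frame's x, y, z axes.
In Python, from bench import manip gives the robot as it stands. The module is installed in compiled form; this text tells all that it offers.
- The arm moves only by the tool send_rows, never from a script. Its argument "targets" is a list of rows, each an object with "offset": the shift along the tool's x, y, z in m, a list of three; "dr": the turn, a rotation vector about the tool's x, y, z in rad, a list of three; "gripper": the closure, from 0 (fully open) to 1 (shut). In form: [{"offset": [tx, ty, tz], "dr": [wx, wy, wz], "gripper": gripper}, ...]. A call has 1 to 20 rows; each row is the pose to reach, as a shift and turn from the pose commanded when the call began, along the tool's axes at that moment; what a row does not reach only later rows make up. A row lasts 1/8 s, in which the tool goes at most 62.5 mm and 10.7 degrees, less where a joint would pass 70% of its speed; a pose out of reach is approached as far as the arm can. A call with a gripper value outside its range is refused whole. The fingers move at their own pace and stop on an object; "grip_force" is the grip in N (left out, the last holds). Time passes only in rows, so rows that repeat a pose let the fingers close. It gives the time, the measured TCP pose, the force, the opening and the grip force at its end, in the units of the state.
- manip.sense(): the state, without advancing time (a new reading comes with each control period).
- manip.capture(name): name is "side" or "top"; returns a dict with "color" (480x640x3 uint8, red, green, blue), "fx", "fy", "cx", "cy" (pixels), "k1" (the pictures are not rectified: a ray, as slopes to the right and down, at radius r is drawn at 1 + k1 r^2 times it, then the intrinsics apply), "view" (4x4, takes a point from world to camera coordinates). Camera axes: x right, y down, z forward; pixel columns grow to the right and rows downward; lengths in m; the calibration is good to about 2 mm. A picture is of the moment at which its call begins. There is no depth.
- manip.sign_off(): hands the job in; it is judged then, once.
The state is a dict: "time": time; "qpos": joint angles; "qd": joint speeds; "effort": joint torques, N m; "tool_pos": TCP position; "orientation": TCP orientation; "contact_force": force on the tool from outside, world axes, zero at the start; "moment": the same for the moment, N m; "opening": finger opening in m; "grasp_force": force on a finger pad.
Only numpy, scipy, OpenCV 4.12 (cv2) and the standard library are available. Lean on these libraries where they do the work, as an engineer would, in place of code of your own. Each camera call takes 0.05 s, during which the arm holds its last target. There are 200 camera calls.

## Working session

There is one attempt and no reset: what is moved stays moved. The work goes in short steps, Python scripts to look and compute and a tool call to move; the robot and the scene stay as the last step left them, time stands still between calls to the robot, and variables do not carry over. Pictures are saved under pics/ and viewed, at most 10 in all, crops included, and the job is handed in when it is done.

Besides the shell and the picture viewer there is one more tool, called after "Emit:" by a JSON object that holds its "method" and its "body". send_rows: Moves the arm, as the interface text tells. Its arguments: {"type":"object","properties":{"targets":{"type":"array","items":{"type":"object","properties":{"offset":{"type":"array","items":{"type":"number"}},"dr":{"type":"array","items":{"type":"number"}},"gripper":{"type":"number"}}}},"grip_force":{"type":"number"}},"required":["targets"]}

```bash
mkdir -p pics
cat > h.py <<'E'
import numpy as np, cv2
from bench import manip
def cap(n,f):
    c=manip.capture(n); cv2.imwrite('pics/'+f,c['color'][:,:,::-1]); return c
def pix2w(c,u,v,z):
    x,y=(u-c['cx'])/c['fx'],(v-c['cy'])/c['fy']; a,b=x,y
    for _ in range(30):
        s=1+c['k1']*(a*a+b*b); a,b=x/s,y/s
    V=np.array(c['view']); R,t=V[:3,:3],V[:3,3]
    o=-R.T@t; d=R.T@np.array([a,b,1]); return o+d*(z-o[2])/d[2]
def w2pix(c,p):
    V=np.array(c['view']); q=V[:3,:3]@np.array(p)+V[:3,3]; a,b=q[:2]/q[2]; s=1+c['k1']*(a*a+b*b)
    return np.array([a*s*c['fx']+c['cx'],b*s*c['fy']+c['cy']])
E
python3 - <<'E'
from h import *
import pickle
s=manip.sense(); print(s['tool_pos'],s['orientation'],s['time'],s['opening'],manip.tip_extent)
d={n:cap(n,n+'0.png') for n in('top','side')}
pickle.dump(d,open('c0.pkl','wb'))
for n in d:
  V=np.array(d[n]['view']); print(n,-V[:3,:3].T@V[:3,3],V[:3,:3].round(2).tolist(),d[n]['fx'],d[n]['k1'])
E
```

```text
[0.1968916  0.592705   0.30190937] [[-9.48987906e-01  3.15312064e-01 -5.06077695e-04]
 [ 3.15312470e-01  9.48986797e-01 -1.45120295e-03]
 [ 2.26792539e-05 -1.53674665e-03 -9.99998819e-01]] 0.0 0.08756137537895857 0.08
top [ 0.37484739 -0.11537962  1.17512119] [[-0.02, -1.0, -0.0], [-0.99, 0.02, -0.16], [0.16, -0.0, -0.99]] 433.02794411156003 -0.08610212483742263
side [ 0.02544467 -0.8776924   0.98229812] [[0.8, -0.6, 0.0], [-0.42, -0.57, -0.71], [0.43, 0.57, -0.7]] 537.2724089579124 -0.16381549821933547
```

View pics/top0.png

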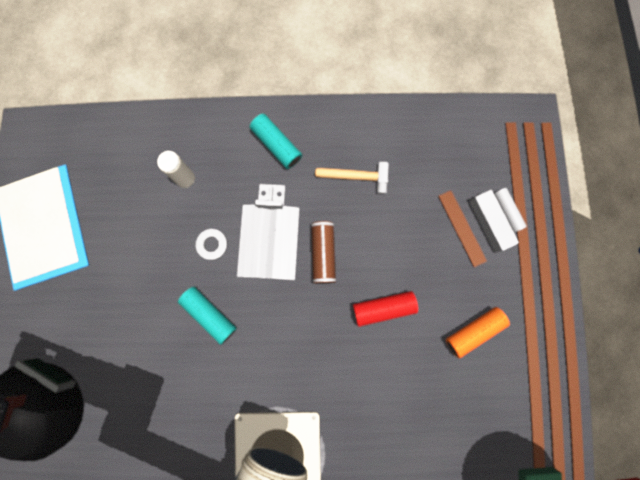

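View pics/side0.png

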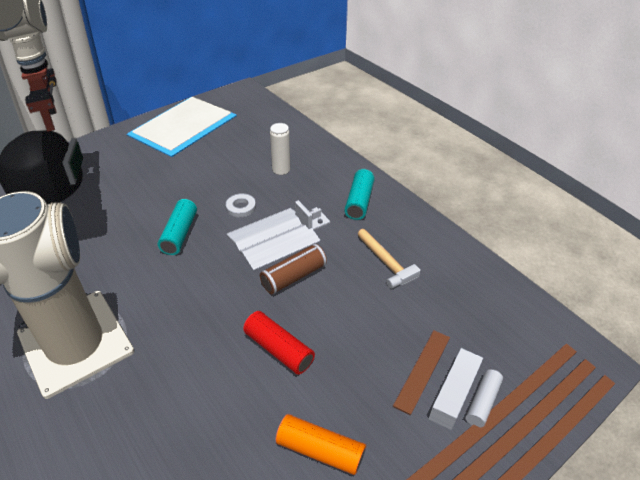

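Run:
```python
from h import *
import pickle
d=pickle.load(open('c0.pkl','rb'))
a=d['top']['color'][175:325,220:420,::-1]; cv2.imwrite('pics/z1.png',cv2.resize(a,(800,600),interpolation=cv2.INTER_CUBIC))
c=d['top']
for n,q,z in [('ramp NL',(238,277),0),('NR',(296,279),0),('FR',(299,206),0),('FL',(242,205),0)]: print(n,pix2w(c,*q,z).round(4))
```

```text
ramp NL [0.4663 0.1015 0.    ]
NR [ 0.4575 -0.0564  0.    ]
FR [ 0.6603 -0.0678  0.    ]
FL [0.6671 0.0915 0.    ]
```

View pics/z1.png

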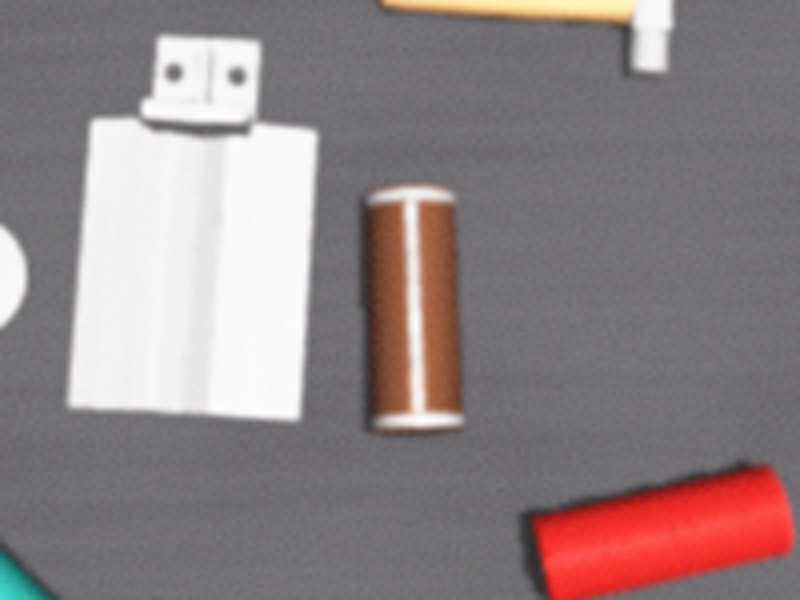

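The zoom shows the cradle with corners at crop pixels (68,408), (299,420), (317,130) and (92,118). The brown pipe spans x 367–463, y 185–432, and the red decoy sits at lower right, starting at x=535.

```bash
cat >> h.py <<'E'
from scipy.optimize import least_squares, minimize
def cyl(x,y,a,z=.03,n=40):
    t=np.linspace(0,2*np.pi,n); u=np.array([np.cos(a),np.sin(a),0]); v=np.array([-np.sin(a),np.cos(a),0])
    return [np.array([x,y,z])+s*u+.03*(np.cos(k)*v+np.sin(k)*np.array([0,0,1])) for s in(-.08,.08) for k in t]
def fitpipe(c,roi,x0,z=.03):
    u0,v0,u1,v1=roi; K=8
    hsv=cv2.cvtColor(np.ascontiguousarray(c['color']),cv2.COLOR_RGB2HSV)[v0:v1,u0:u1].astype(int)
    brown=((hsv[...,0]>3)&(hsv[...,0]<17)&(hsv[...,1]>110)).astype(np.uint8)
    pts=cv2.findNonZero(brown); h=cv2.convexHull(pts)
    m=np.zeros_like(brown); cv2.fillConvexPoly(m,h,1)
    m=cv2.dilate(m,None)*(((hsv[...,2]>150)|(brown>0)).astype(np.uint8)); m=cv2.resize(m*255.,None,fx=K,fy=K)>127
    def cost(p):
        q=np.array([w2pix(c,P) for P in cyl(*p,z=z)])-[u0,v0]; q=(q+.5)*K-.5
        g=np.zeros(m.shape,np.uint8); cv2.fillConvexPoly(g,cv2.convexHull(q.round().astype(np.int32)),1)
        return np.logical_xor(g>0,m).sum()/m.sum()
    s=np.array(x0)+np.array([[0,0,0],[.01,0,0],[0,.01,0],[0,0,.08]])
    r=minimize(cost,x0,method='Nelder-Mead',options=dict(initial_simplex=s)); return r.x,r.fun
E
python3 - <<'E'
from h import *
import pickle
d=pickle.load(open('c0.pkl','rb')); c=d['top']
W=np.array([pix2w(c,219.6+x/4,174.6+y/4,0)[:2] for x,y in[(68,408),(299,420),(317,130),(92,118)]])
L=np.array([[-.12,.078],[-.12,-.078],[.08,-.078],[.08,.078]])
f=lambda p:(np.c_[np.cos(p[2])*L[:,0]-np.sin(p[2])*L[:,1]+p[0],np.sin(p[2])*L[:,0]+np.cos(p[2])*L[:,1]+p[1]]-W).ravel()
r=least_squares(f,[.56,.02,0]); p=r.x; print('cradle',p,r.fun.round(4))
u=np.array([np.cos(p[2]),np.sin(p[2])]); v=np.array([-u[1],u[0]])
print('seat',p[:2]-.01*u)
q,e=fitpipe(c,(300,210,345,295),[.55,-.13,-.0]); print('pipe top',q,e,'in cradle',(q[:2]-p[:2])@u,(q[:2]-p[:2])@v)
qs,e=fitpipe(d['side'],(250,235,335,300),q); print('pipe side',qs,e)
for k in L: print(w2pix(d['side'],[*(p[:2]+k[0]*u+k[1]*v),0]).round(1),end='')
s=manip.sense();R=np.array(s['orientation']);print(R.T.round(4).tolist())
E
```

```text
cradle [ 0.58247024  0.01748972 -0.07633733] [ 0.0013 -0.0009  0.0009  0.0007 -0.0008  0.0009 -0.0014 -0.0007]
seat [0.57249936 0.01825236]
pipe top [ 0.53127073 -0.13076263  0.01289888] 0.22522250302164598 in cradle -0.03974420786636056 -0.15172524019794115
pipe side [ 0.52766138 -0.13108991  0.01064064] 0.2533250886690312
[225.6 233.5][252.6 269.4][319.6 240.1][289.6 207.7][[-0.949, 0.3153, 0.0], [0.3153, 0.949, -0.0014], [-0.0005, -0.0013, -1.0]]
```

Emit:
{"method": "send_rows", "body": {"targets": [{"offset": [-0.411, -0.277, 0], "dr": [0, 0, 0.7], "gripper": 0}, {"offset": [-0.411, -0.277, 0], "dr": [0, 0, 0.7], "gripper": 0}, {"offset": [-0.411, -0.277, 0], "dr": [0, 0, 0.7], "gripper": 0}, {"offset": [-0.411, -0.277, 0], "dr": [0, 0, 0.7], "gripper": 0}, {"offset": [-0.411, -0.277, 0], "dr": [0, 0, 0.7], "gripper": 0}, {"offset": [-0.411, -0.277, 0], "dr": [0, 0, 0.7], "gripper": 0}, {"offset": [-0.411, -0.277, 0], "dr": [0, 0, 0.7], "gripper": 0}, {"offset": [-0.563, -0.652, 0], "dr": [0, 0, 1.326], "gripper": 0}, {"offset": [-0.563, -0.652, 0], "dr": [0, 0, 1.326], "gripper": 0}, {"offset": [-0.563, -0.652, 0], "dr": [0, 0, 1.326], "gripper": 0}, {"offset": [-0.563, -0.652, 0], "dr": [0, 0, 1.326], "gripper": 0}, {"offset": [-0.563, -0.652, 0], "dr": [0, 0, 1.326], "gripper": 0}, {"offset": [-0.563, -0.652, 0], "dr": [0, 0, 1.326], "gripper": 0}, {"offset": [-0.563, -0.652, 0], "dr": [0, 0, 1.326], "gripper": 0}, {"offset": [-0.563, -0.652, 0], "dr": [0, 0, 1.326], "gripper": 0}, {"offset": [-0.563, -0.652, 0], "dr": [0, 0, 1.326], "gripper": 0}, {"offset": [-0.563, -0.652, 0], "dr": [0, 0, 1.326], "gripper": 0}]}}

```text
time: 2.22
tool_pos: [0.5254, -0.2016, 0.3024]
orientation: [[0.075, 0.997, -0.001], [0.997, -0.075, 0.001], [0.001, -0.001, -1.0]]
contact_force: [0.5, -0.9, 0.4]
opening: 0.0883
grasp_force: 0.0
```

Emit:
{"method": "send_rows", "body": {"targets": [{"offset": [0, 0, 0.05], "dr": [0, 0, 0], "gripper": 0}, {"offset": [0, 0, 0.1], "dr": [0, 0, 0], "gripper": 0}, {"offset": [0, 0, 0.15], "dr": [0, 0, 0], "gripper": 0}, {"offset": [0, 0, 0.18], "dr": [0, 0, 0], "gripper": 0}, {"offset": [0, 0, 0.2], "dr": [0, 0, 0], "gripper": 0}, {"offset": [0, 0, 0.2], "dr": [0, 0, 0], "gripper": 0}, {"offset": [0, 0, 0.2], "dr": [0, 0, 0], "gripper": 0}]}}

```text
time: 3.1
tool_pos: [0.5265, -0.203, 0.1038]
orientation: [[0.075, 0.997, 0.002], [0.997, -0.075, -0.001], [-0.001, 0.002, -1.0]]
contact_force: [0.3, 0.0, -0.2]
opening: 0.088
grasp_force: 0.0
```

Run:
```python
from h import *
s=manip.sense(); print(s['tool_pos'],s['contact_force'])
c=manip.capture('side'); cv2.imwrite('pics/s1.png',cv2.resize(c['color'][140:320,180:420,::-1],(800,600)))
```

```text
[ 0.52651672 -0.20302049  0.10382361] [ 0.25845831  0.03161438 -0.15144682]
```

View pics/s1.png

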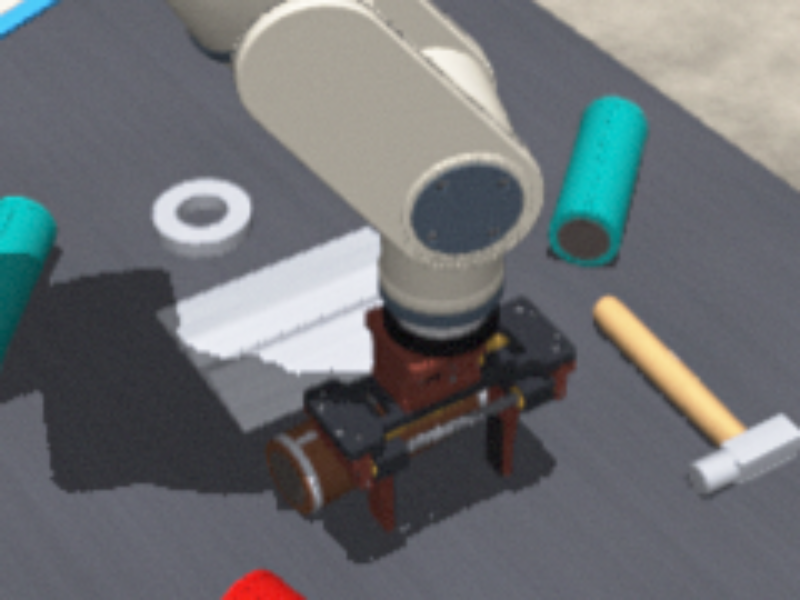

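The side view shows the fingers just right of the pipe (end face at about (297,475) in the crop), clear of the hammer and the red decoy. Next I push the pipe slowly.

Emit:
{"method": "send_rows", "body": {"targets": [{"offset": [0.005, 0, 0], "dr": [0, 0, 0], "gripper": 0}, {"offset": [0.01, 0, 0], "dr": [0, 0, 0], "gripper": 0}, {"offset": [0.014, 0, 0], "dr": [0, 0, 0], "gripper": 0}, {"offset": [0.018, 0, 0], "dr": [0, 0, 0], "gripper": 0}, {"offset": [0.021, 0, 0], "dr": [0, 0, 0], "gripper": 0}, {"offset": [0.024, 0, 0], "dr": [0, 0, 0], "gripper": 0}, {"offset": [0.027, 0, 0], "dr": [0, 0, 0], "gripper": 0}, {"offset": [0.03, 0, 0], "dr": [0, 0, 0], "gripper": 0}, {"offset": [0.033, 0, 0], "dr": [0, 0, 0], "gripper": 0}, {"offset": [0.036, 0, 0], "dr": [0, 0, 0], "gripper": 0}, {"offset": [0.039, 0, 0], "dr": [0, 0, 0], "gripper": 0}, {"offset": [0.042, 0, 0], "dr": [0, 0, 0], "gripper": 0}, {"offset": [0.045, 0, 0], "dr": [0, 0, 0], "gripper": 0}, {"offset": [0.048, 0, 0], "dr": [0, 0, 0], "gripper": 0}, {"offset": [0.051, 0, 0], "dr": [0, 0, 0], "gripper": 0}, {"offset": [0.054, 0, 0], "dr": [0, 0, 0], "gripper": 0}, {"offset": [0.057, 0, 0], "dr": [0, 0, 0], "gripper": 0}, {"offset": [0.06, 0, 0], "dr": [0, 0, 0], "gripper": 0}, {"offset": [0.063, 0, 0], "dr": [0, 0, 0], "gripper": 0}, {"offset": [0.066, 0, 0], "dr": [0, 0, 0], "gripper": 0}]}}

```text
time: 5.65
tool_pos: [0.5308, -0.1372, 0.1027]
orientation: [[0.076, 0.997, 0.0], [0.997, -0.076, -0.0], [-0.0, 0.0, -1.0]]
contact_force: [-0.1, -0.7, 0.0]
opening: 0.0879
grasp_force: 0.1
```

Run:
```python
from h import *
s=manip.sense(); print(s['tool_pos'],s['contact_force'])
c=manip.capture('side'); a=c['color'][140:320,180:420,::-1]; b=manip.capture('top')['color'][175:325,220:420,::-1]
cv2.imwrite('pics/s2.png',np.hstack([cv2.resize(a,(400,300)),cv2.resize(b,(400,300))]))
```

```text
[ 0.53077819 -0.13715396  0.10269566] [-0.14947048 -0.7163201   0.01675571]
```

View pics/s2.png

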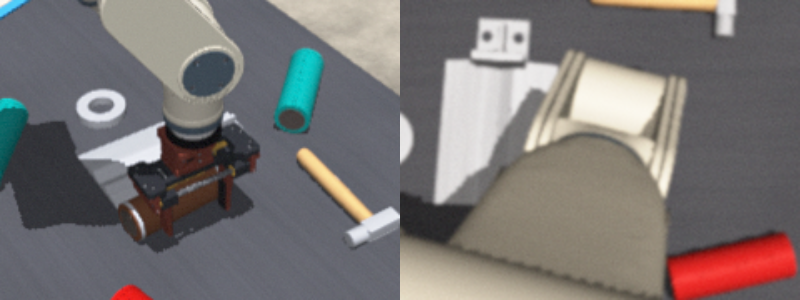

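The pipe is aligned with the fingers and has reached the near ramp edge. I keep pushing.

Emit:
{"method": "send_rows", "body": {"targets": [{"offset": [0.003, 0, 0], "dr": [0, 0, 0], "gripper": 0}, {"offset": [0.006, 0, 0], "dr": [0, 0, 0], "gripper": 0}, {"offset": [0.009, 0, 0], "dr": [0, 0, 0], "gripper": 0}, {"offset": [0.012, 0, 0], "dr": [0, 0, 0], "gripper": 0}, {"offset": [0.015, 0, 0], "dr": [0, 0, 0], "gripper": 0}, {"offset": [0.018, 0, 0], "dr": [0, 0, 0], "gripper": 0}, {"offset": [0.021, 0, 0], "dr": [0, 0, 0], "gripper": 0}, {"offset": [0.024, 0, 0], "dr": [0, 0, 0], "gripper": 0}, {"offset": [0.027, 0, 0], "dr": [0, 0, 0], "gripper": 0}, {"offset": [0.03, 0, 0], "dr": [0, 0, 0], "gripper": 0}, {"offset": [0.033, 0, 0], "dr": [0, 0, 0], "gripper": 0}, {"offset": [0.036, 0, 0], "dr": [0, 0, 0], "gripper": 0}, {"offset": [0.039, 0, 0], "dr": [0, 0, 0], "gripper": 0}, {"offset": [0.042, 0, 0], "dr": [0, 0, 0], "gripper": 0}, {"offset": [0.045, 0, 0], "dr": [0, 0, 0], "gripper": 0}, {"offset": [0.048, 0, 0], "dr": [0, 0, 0], "gripper": 0}, {"offset": [0.051, 0, 0], "dr": [0, 0, 0], "gripper": 0}, {"offset": [0.054, 0, 0], "dr": [0, 0, 0], "gripper": 0}, {"offset": [0.057, 0, 0], "dr": [0, 0, 0], "gripper": 0}, {"offset": [0.06, 0, 0], "dr": [0, 0, 0], "gripper": 0}]}}

```text
time: 8.25
tool_pos: [0.5358, -0.078, 0.1031]
orientation: [[0.076, 0.997, 0.001], [0.997, -0.076, -0.001], [-0.001, 0.001, -1.0]]
contact_force: [-0.1, -7.5, 5.4]
opening: 0.0877
grasp_force: 3.7
```

Emit:
{"method": "send_rows", "body": {"targets": [{"offset": [0.0025, 0, 0], "dr": [0, 0, 0], "gripper": 0}, {"offset": [0.005, 0, 0], "dr": [0, 0, 0], "gripper": 0}, {"offset": [0.0075, 0, 0], "dr": [0, 0, 0], "gripper": 0}, {"offset": [0.01, 0, 0], "dr": [0, 0, 0], "gripper": 0}, {"offset": [0.0125, 0, 0], "dr": [0, 0, 0], "gripper": 0}, {"offset": [0.015, 0, 0], "dr": [0, 0, 0], "gripper": 0}, {"offset": [0.0175, 0, 0], "dr": [0, 0, 0], "gripper": 0}, {"offset": [0.02, 0, 0], "dr": [0, 0, 0], "gripper": 0}, {"offset": [0.022, 0, 0], "dr": [0, 0, 0], "gripper": 0}, {"offset": [0.024, 0, 0], "dr": [0, 0, 0], "gripper": 0}, {"offset": [0.026, 0, 0], "dr": [0, 0, 0], "gripper": 0}, {"offset": [0.028, 0, 0], "dr": [0, 0, 0], "gripper": 0}]}}

```text
time: 9.75
tool_pos: [0.5378, -0.0501, 0.1031]
orientation: [[0.076, 0.997, 0.001], [0.997, -0.076, -0.001], [-0.001, 0.001, -1.0]]
contact_force: [-0.9, -6.6, 3.7]
opening: 0.0878
grasp_force: 3.7
```

Run:
```python
from h import *
s=manip.sense(); print(s['tool_pos'],s['contact_force'])
c=manip.capture('side'); cv2.imwrite('pics/s3.png',cv2.resize(c['color'][170:290,200:360,::-1],(640,480)))
```

```text
[ 0.53777783 -0.05011662  0.10305282] [-0.86927159 -6.63907306  3.67361658]
```

View pics/s3.png

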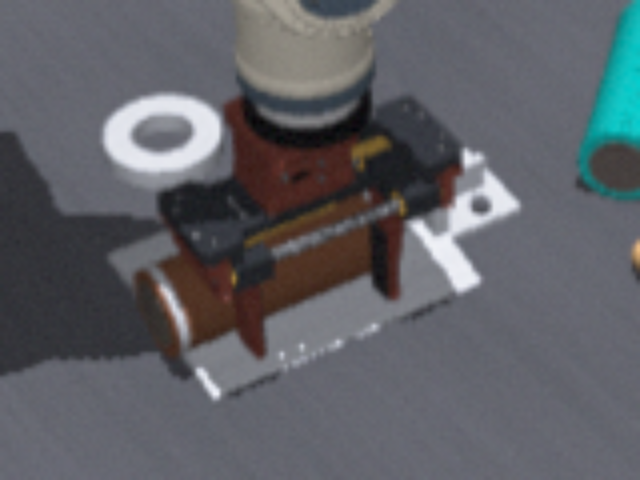

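The pipe is just below the crest, still square to the fingers and short of the stop. I ease it over.

Emit:
{"method": "send_rows", "body": {"targets": [{"offset": [0.002, 0, 0], "dr": [0, 0, 0], "gripper": 0}, {"offset": [0.004, 0, 0], "dr": [0, 0, 0], "gripper": 0}, {"offset": [0.006, 0, 0], "dr": [0, 0, 0], "gripper": 0}, {"offset": [0.0075, 0, 0], "dr": [0, 0, 0], "gripper": 0}, {"offset": [0.009, 0, 0], "dr": [0, 0, 0], "gripper": 0}, {"offset": [0.0105, 0, 0], "dr": [0, 0, 0], "gripper": 0}, {"offset": [0.012, 0, 0], "dr": [0, 0, 0], "gripper": 0}, {"offset": [0.0135, 0, 0], "dr": [0, 0, 0], "gripper": 0}, {"offset": [0.015, 0, 0], "dr": [0, 0, 0], "gripper": 0}, {"offset": [0.0165, 0, 0], "dr": [0, 0, 0], "gripper": 0}, {"offset": [0.018, 0, 0], "dr": [0, 0, 0], "gripper": 0}, {"offset": [0.019, 0, 0], "dr": [0, 0, 0], "gripper": 0}, {"offset": [0.02, 0, 0], "dr": [0, 0, 0], "gripper": 0}, {"offset": [0.02, 0, 0], "dr": [0, 0, 0], "gripper": 0}]}}

```text
time: 11.55
tool_pos: [0.5389, -0.0296, 0.1027]
orientation: [[0.076, 0.997, -0.0], [0.997, -0.076, 0.0], [-0.0, -0.0, -1.0]]
contact_force: [-0.4, -0.4, 0.5]
opening: 0.0878
grasp_force: 0.0
```

Emit:
{"method": "send_rows", "body": {"targets": [{"offset": [-0.015, 0, 0], "dr": [0, 0, 0], "gripper": 0}, {"offset": [-0.04, 0, 0], "dr": [0, 0, 0], "gripper": 0}, {"offset": [-0.06, 0, 0], "dr": [0, 0, 0], "gripper": 0}, {"offset": [-0.06, 0, 0], "dr": [0, 0, 0], "gripper": 0}, {"offset": [-0.06, 0, -0.05], "dr": [0, 0, 0], "gripper": 0}, {"offset": [-0.06, 0, -0.1], "dr": [0, 0, 0], "gripper": 0}, {"offset": [-0.06, 0, -0.13], "dr": [0, 0, 0], "gripper": 1}, {"offset": [-0.02, -0.05, -0.13], "dr": [0, 0, 0], "gripper": 1}, {"offset": [0.01, -0.1, -0.13], "dr": [0, 0, 0], "gripper": 1}, {"offset": [0.05, -0.15, -0.13], "dr": [0, 0, 0], "gripper": 1}, {"offset": [0.05, -0.15, -0.13], "dr": [0, 0, 0], "gripper": 1}, {"offset": [0.05, -0.15, -0.13], "dr": [0, 0, 0], "gripper": 1}]}}

```text
time: 13.05
tool_pos: [0.3938, 0.0319, 0.2331]
orientation: [[0.075, 0.997, 0.002], [0.997, -0.075, 0.0], [0.0, 0.002, -1.0]]
contact_force: [0.3, -0.1, 1.4]
opening: 0.0314
grasp_force: 0.0
```

Run:
```python
from h import *
s=manip.sense(); print(s['tool_pos'],s['contact_force'],s['opening'])
c=manip.capture('side'); cv2.imwrite('pics/s4.png',cv2.resize(c['color'][150:300,180:380,::-1],(800,600)))
P=np.array([.5825,.0175]);a=-.0763;u=np.array([np.cos(a),np.sin(a)]);v=np.array([-u[1],u[0]])
try:
  q,e=fitpipe(c,(210,185,330,275),[*(P-.04*u),a],.0366); print(q,e,(q[:2]-P)@u,(q[:2]-P)@v)
except Exception as e: print(e)
for x in (-.12,-.04,.04,-.09,.07): print(x,(4*(w2pix(c,[*(P+x*u),.0666 if x!=-.04 else .0366])-[180,150])).round())
```

```text
[0.39381519 0.03191523 0.23309421] [ 0.26515395 -0.05185312  1.37559995] 0.03142370156788847
[ 0.53204152  0.02339949 -0.04683739] 0.5288457389428263 -0.050761370217176756 0.0020360803356548616
-0.12 [225. 328.]
-0.04 [339. 317.]
0.04 [444. 239.]
-0.09 [267. 311.]
0.07 [483. 224.]
```

View pics/s4.png

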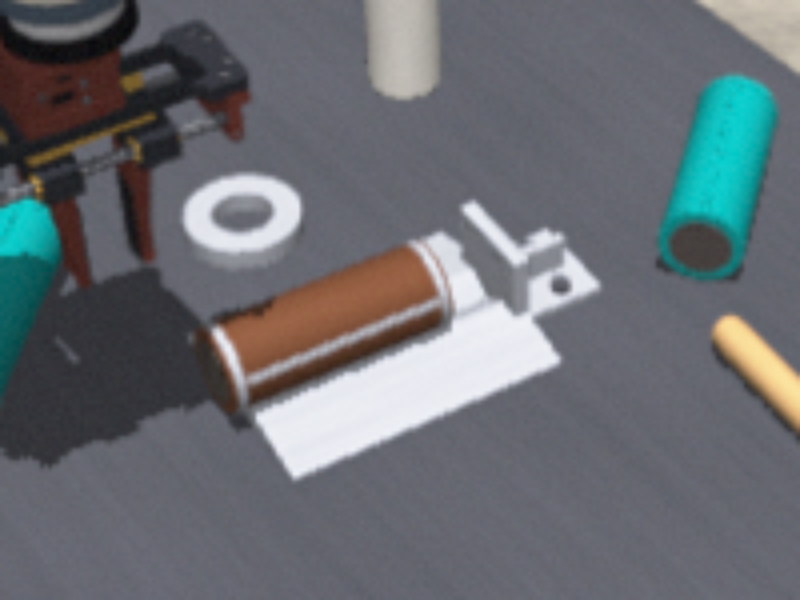

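The pipe lies in the groove with its near end at about (215,365). A gap of roughly 35 mm remains to the stop, and the flange, can and hammer are untouched. I lower the closing fingers behind the free end.

Emit:
{"method": "send_rows", "body": {"targets": [{"offset": [0, 0, 0.04], "dr": [0, 0, 0], "gripper": 1}, {"offset": [0, 0, 0.08], "dr": [0, 0, 0], "gripper": 1}, {"offset": [0, 0, 0.11], "dr": [0, 0, 0], "gripper": 1}, {"offset": [0, 0, 0.13], "dr": [0, 0, 0], "gripper": 1}, {"offset": [0, 0, 0.13], "dr": [0, 0, 0], "gripper": 1}, {"offset": [0, 0, 0.13], "dr": [0, 0, 0], "gripper": 1}, {"offset": [0, 0.005, 0.13], "dr": [0, 0, 0], "gripper": 1}, {"offset": [0, 0.01, 0.13], "dr": [0, 0, 0], "gripper": 1}, {"offset": [0, 0.015, 0.13], "dr": [0, 0, 0], "gripper": 1}, {"offset": [0, 0.02, 0.13], "dr": [0, 0, 0], "gripper": 1}, {"offset": [0, 0.025, 0.13], "dr": [0, 0, 0], "gripper": 1}, {"offset": [0, 0.029, 0.13], "dr": [0, 0, 0], "gripper": 1}, {"offset": [0, 0.032, 0.13], "dr": [0, 0, 0], "gripper": 1}, {"offset": [0, 0.035, 0.13], "dr": [0, 0, 0], "gripper": 1}, {"offset": [0, 0.038, 0.13], "dr": [0, 0, 0], "gripper": 1}, {"offset": [0, 0.041, 0.13], "dr": [0, 0, 0], "gripper": 1}, {"offset": [0, 0.044, 0.13], "dr": [0, 0, 0], "gripper": 1}, {"offset": [0, 0.047, 0.13], "dr": [0, 0, 0], "gripper": 1}, {"offset": [0, 0.05, 0.13], "dr": [0, 0, 0], "gripper": 1}, {"offset": [0, 0.053, 0.13], "dr": [0, 0, 0], "gripper": 1}]}}

```text
time: 15.6
tool_pos: [0.4444, 0.0276, 0.1025]
orientation: [[0.076, 0.997, -0.004], [0.997, -0.076, -0.0], [-0.0, -0.004, -1.0]]
contact_force: [-6.6, 0.5, 4.8]
opening: 0.0002
grasp_force: 3.2
```

Emit:
{"method": "send_rows", "body": {"targets": [{"offset": [0, 0.002, 0], "dr": [0, 0, 0], "gripper": 1}, {"offset": [0, 0.004, 0], "dr": [0, 0, 0], "gripper": 1}, {"offset": [0, 0.006, 0], "dr": [0, 0, 0], "gripper": 1}, {"offset": [0, 0.008, 0], "dr": [0, 0, 0], "gripper": 1}, {"offset": [0, 0.01, 0], "dr": [0, 0, 0], "gripper": 1}, {"offset": [0, 0.012, 0], "dr": [0, 0, 0], "gripper": 1}, {"offset": [0, 0.014, 0], "dr": [0, 0, 0], "gripper": 1}, {"offset": [0, 0.016, 0], "dr": [0, 0, 0], "gripper": 1}, {"offset": [0, 0.018, 0], "dr": [0, 0, 0], "gripper": 1}, {"offset": [0, 0.02, 0], "dr": [0, 0, 0], "gripper": 1}, {"offset": [0, 0.022, 0], "dr": [0, 0, 0], "gripper": 1}, {"offset": [0, 0.024, 0], "dr": [0, 0, 0], "gripper": 1}, {"offset": [0, 0.026, 0], "dr": [0, 0, 0], "gripper": 1}, {"offset": [0, 0.028, 0], "dr": [0, 0, 0], "gripper": 1}]}}

```text
time: 17.35
tool_pos: [0.4722, 0.0254, 0.1025]
orientation: [[0.076, 0.997, -0.004], [0.997, -0.076, -0.0], [-0.0, -0.004, -1.0]]
contact_force: [-6.2, 1.1, 4.6]
opening: 0.0008
grasp_force: 3.3
```

Run:
```python
from h import *
s=manip.sense(); print(s['tool_pos'],s['contact_force'],s['opening'])
c=manip.capture('side'); cv2.imwrite('pics/s5.png',cv2.resize(c['color'][150:300,180:380,::-1],(800,600)))
```

```text
[0.47224521 0.02544494 0.10245738] [-6.21350112  1.10796065  4.62933782] 0.0007501751393085781
```

View pics/s5.png

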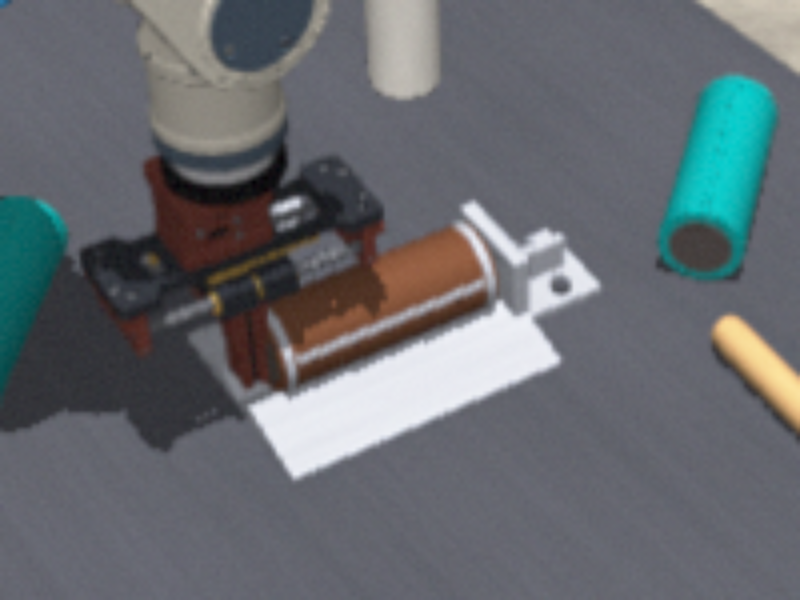

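The pipe is sliding cleanly with about 8 mm left to the stop (far end at (490,280), stop face at about (520,290)).

Emit:
{"method": "send_rows", "body": {"targets": [{"offset": [0, 0.001, 0], "dr": [0, 0, 0], "gripper": 1}, {"offset": [0, 0.002, 0], "dr": [0, 0, 0], "gripper": 1}, {"offset": [0, 0.003, 0], "dr": [0, 0, 0], "gripper": 1}, {"offset": [0, 0.004, 0], "dr": [0, 0, 0], "gripper": 1}, {"offset": [0, 0.005, 0], "dr": [0, 0, 0], "gripper": 1}]}}

```text
time: 18.02
tool_pos: [0.4773, 0.0251, 0.1025]
orientation: [[0.076, 0.997, -0.004], [0.997, -0.076, -0.0], [-0.0, -0.004, -1.0]]
contact_force: [-6.1, 0.4, 5.1]
opening: 0.0004
grasp_force: 3.2
```

Emit:
{"method": "send_rows", "body": {"targets": [{"offset": [0, 0.0007, 0], "dr": [0, 0, 0], "gripper": 1}, {"offset": [0, 0.0015, 0], "dr": [0, 0, 0], "gripper": 1}]}}

```text
time: 18.27
tool_pos: [0.4788, 0.025, 0.1025]
orientation: [[0.076, 0.997, -0.004], [0.997, -0.076, -0.0], [-0.0, -0.004, -1.0]]
contact_force: [-6.1, 1.1, 5.9]
opening: 0.0005
grasp_force: 3.2
```

Emit:
{"method": "send_rows", "body": {"targets": [{"offset": [0, 0.0007, 0], "dr": [0, 0, 0], "gripper": 1}, {"offset": [0, 0.0015, 0], "dr": [0, 0, 0], "gripper": 1}]}}

```text
time: 18.52
tool_pos: [0.4803, 0.0248, 0.1025]
orientation: [[0.076, 0.997, -0.004], [0.997, -0.076, -0.0], [-0.0, -0.004, -1.0]]
contact_force: [-5.2, 1.3, 3.9]
opening: 0.0004
grasp_force: 3.2
```

Emit:
{"method": "send_rows", "body": {"targets": [{"offset": [0, 0.0007, 0], "dr": [0, 0, 0], "gripper": 1}, {"offset": [0, 0.0015, 0], "dr": [0, 0, 0], "gripper": 1}]}}

```text
time: 18.77
tool_pos: [0.4806, 0.0248, 0.1023]
orientation: [[0.076, 0.997, -0.006], [0.997, -0.076, 0.0], [-0.0, -0.006, -1.0]]
contact_force: [-11.1, 1.2, 8.2]
opening: 0.0003
grasp_force: 5.9
```

Emit:
{"method": "send_rows", "body": {"targets": [{"offset": [0, 0.001, 0], "dr": [0, 0, 0], "gripper": 1}, {"offset": [0, 0.001, 0], "dr": [0, 0, 0], "gripper": 1}]}}

```text
time: 19.02
tool_pos: [0.4807, 0.0248, 0.1022]
orientation: [[0.076, 0.997, -0.008], [0.997, -0.076, -0.0], [-0.001, -0.008, -1.0]]
contact_force: [-12.0, 0.9, 9.3]
opening: 0.0003
grasp_force: 6.7
```

The stop is reached: the force doubled and the tool stalled. I back away.

Emit:
{"method": "send_rows", "body": {"targets": [{"offset": [0, -0.002, 0], "dr": [0, 0, 0], "gripper": 1}, {"offset": [0, -0.006, 0], "dr": [0, 0, 0], "gripper": 1}, {"offset": [0, -0.02, 0], "dr": [0, 0, 0], "gripper": 1}, {"offset": [0, -0.05, 0], "dr": [0, 0, 0], "gripper": 1}, {"offset": [0, -0.08, 0], "dr": [0, 0, 0], "gripper": 1}, {"offset": [0, -0.08, -0.04], "dr": [0, 0, 0], "gripper": 1}, {"offset": [0, -0.08, -0.1], "dr": [0, 0, 0], "gripper": 1}, {"offset": [0, -0.08, -0.15], "dr": [0, 0, 0], "gripper": 1}, {"offset": [0, -0.08, -0.15], "dr": [0, 0, 0], "gripper": 1}, {"offset": [0, -0.08, -0.15], "dr": [0, 0, 0], "gripper": 1}]}}

```text
time: 20.27
tool_pos: [0.4039, 0.0307, 0.2522]
orientation: [[0.076, 0.997, -0.0], [0.997, -0.076, 0.0], [-0.0, -0.0, -1.0]]
contact_force: [0.1, -0.6, 0.6]
opening: 0.0001
grasp_force: 0.0
```

Run:
```python
from h import *
s=manip.sense(); print(s['tool_pos'],s['contact_force'])
a=manip.capture('side')['color'][150:300,180:380,::-1]; b=manip.capture('top')['color'][130:280,170:370,::-1]
cv2.imwrite('pics/s6.png',np.vstack([cv2.resize(a,(400,300)),cv2.resize(b,(400,300))]).reshape(2,300,400,3).transpose(1,0,2,3).reshape(300,800,3))
```

```text
[0.40390833 0.03070505 0.2521842 ] [ 0.05721427 -0.58065293  0.6324673 ]
```

View pics/s6.png

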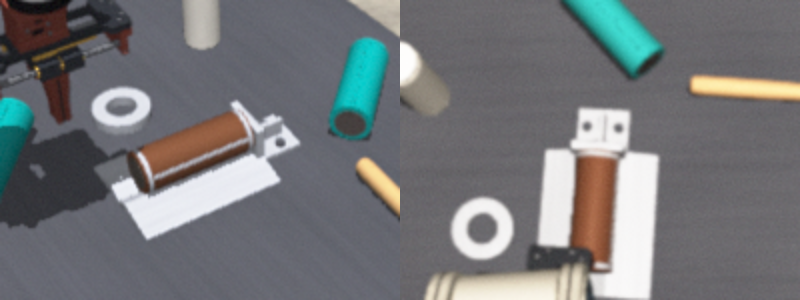

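Both views show the pipe in the groove with its far end against the stop (at (250,130) and (597,155)). The fingers are clear, and the flange, can and hammer have not moved.

```bash
python3 -c "
from bench import manip
print(manip.sign_off())"
```

```text
the job is handed in; nothing more can be done
None
```

The pipe stub was rolled up the ramp into the V-cradle, slid up against the stop plate and left clear of the robot; the flange, spray can and hammer show no movement in the pictures, and the job was handed in at about 20 s.

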